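# Wipe the spent blister cards off the sprung sorting board

### The job

Take the blue hand scraper from its green stand and wipe the four spent blister cards off the grey sorting board into the catch tray at its open end, starting at the closed end with the blade flat on the board behind the cards, and bearing down with about 10 N all the way to the open end (never more than 20 N, the board is sprung). Move the cards with the scraper only, not the gripper, leave the blue and white carton and the pack of strips beside the station alone, and finally hang the scraper back on its stand, its block resting on both rails.

Things in the scene. Friction and masses are not known exactly. Their poses are not given: they have to be found in the camera images.
- station: White fixed sorting station, 192 x 408 mm: sprung board plus catch tray. Origin: on the table under the board's centre, z up. The board runs along its y from -125 mm (open end) to +125 mm (closed end), along its x from -90 to +90 mm. 6 mm fences on both long sides and at the closed end, tops 89 mm above the table.
- board_top (a point): Fixed point of the station: centre of the grey board's top when free, 76 mm above the table; axes as the station's. Springs of hidden preload carry the board: pressed, it sinks straight down without tilting, beginning at some 2 to 9 N, then 1 mm for each 4 N, to a stop 6 mm down.
- tray (a point): Centre of the catch tray's floor, 6 mm above the table, axes as the station's, 201 mm along the station's -y from its origin. Inside 180 (x) x 140 (y) mm, walls 6 mm thick with tops 65 mm above the table; between tray and board only a sill 6 mm wide, 51 mm high.
- scraper: Loose blue hand scraper, about 0.3 kg, on its stand. Origin: centre of the block's underside; z up, x along the block; the same both ways round. Block 162 (x) x 44 (y) x 30 mm; on it an upright grip 56 (x) x 26 (y) mm, from 28 to 90 mm, to be gripped across its 26 mm (y) at 63 mm.
- blade_slot (a point): Centre of the slot in the block's underside (the scraper's origin) from which a black rubber blade, 158 (x) x 14 (y) mm, sticks down, clamped stiffly. How far is not known: 22 to 38 mm below this point, another length each time, and no pose tells it; feel for the board.
- stand: Fixed green stand: base 205 (x) x 80 (y) x 4 mm and two rails along its x, 170 mm long, 12 mm thick, tops 46 mm above the table, 28 mm apart, centred. Origin: centre of its underside, on the table. The scraper's block rests across both rails (its origin 46 mm up), the blade hanging between them, either way round.
- card_0: Loose spent blister card, silver with orange blisters, 64 (x) x 36 (y) x 7 mm, about 20 g, lying on the board at any yaw. Origin: centre of its underside. At the start all cards lie at least 40 mm from the closed end.
- card_1: Loose spent blister card, silver with orange blisters, 64 (x) x 36 (y) x 7 mm, about 20 g, lying on the board at any yaw. Origin: centre of its underside. At the start all cards lie at least 40 mm from the closed end.
- card_2: Loose spent blister card, silver with orange blisters, 64 (x) x 36 (y) x 7 mm, about 20 g, lying on the board at any yaw. Origin: centre of its underside. At the start all cards lie at least 40 mm from the closed end.
- card_3: Loose spent blister card, silver with orange blisters, 64 (x) x 36 (y) x 7 mm, about 20 g, lying on the board at any yaw. Origin: centre of its underside. At the start all cards lie at least 40 mm from the closed end.
- blue_carton: Loose sealed medicine carton, white with dark blue, 62 (x) x 84 (y) x 72 mm. Origin: centre of its underside. Leave it alone.
- strips: Loose pack of tablet strips in a rubber band, 46 x 83 x 37 mm. Origin: centre of its underside. Leave it alone. Close behind it (x 0.56 to 0.74, y -0.43 to -0.23 m) stand two fixed kraft boxes, 0.2 m high in all, and a fixed stack of cartons 0.25 m high stands at x 0.71 to 0.79, y -0.03 to 0.03 m: carry the scraper round in front of them.

How it is judged:
By the outcome, as a careful person would: the job done as asked, in the order asked, and still so for the second after the job is handed in, with the robot touching nothing.
It also fails if it takes over 54 s, if anything falls off the work surface, if the arm or the gripper's body presses on something with over 40 N, if the wrist force passes 120 N, or if a joint passes its speed limit or range.

### The arm

A 6-joint arm with a two-finger parallel gripper is mounted at the origin on the work surface; the furniture and walls round the work are solid. World frame = base frame: x ahead of the robot, y to its left, z up, the work surface at z = 0. Lengths are in mm, angles in degrees, forces in N, time in s.
With the tool pointing down it reaches from about 350 to 850 mm from the base axis. Payload 8.1 kg.
Tool frame: the origin (TCP) lies midway between the tips of the shut fingers; the grasp point (between the pads) lies 19 mm behind it; z points along the fingers, y is the line along which they close (so a half turn about z gives the same grasp; the last joint's range is limited). The gripper opens to 85 mm and grips with 20 to 120 N. Pads are 22 mm wide; open, the fingers measure 114 mm over their backs; the gripper's body (76 mm by 85 mm) begins 54 mm behind the grasp point. The pads swing forward as they close: fully open they stand 13 mm farther back than shut.
Start: joints at [-73.591, 7.471, 85.268, -0, 87.261, -4.893], TCP at [217.996, -559.002, 231.292] pointing down, gripper open.
Joint ranges: [-169.43, 169.43], [-51.17, 129.36], [1.28, 143.12], [-76.62, 256.62], [0, 156.53], [-152.29, 152.29]. Speed limits (degrees/s): [136.94, 136.94, 159.86, 180, 180, 180].

### API

Orientations are given as [roll, pitch, yaw] about the fixed x, y, z axes, in that order (R = Rz(yaw) Ry(pitch) Rx(roll)).
In Python, from bench import r gives the robot as it stands.
- The arm moves only by the shell command python3 steer.py 'ROWS' [FORCE]. ROWS is rows parted by semicolons, their numbers by spaces, 1 to 8 of them, each of 7 numbers: a rotation vector rx, ry, rz in degrees, then dx, dy, dz in mm, then the finger opening in mm; each row is the pose to reach, as a shift and turn from the pose commanded when the command began, along the tool's axes at that moment; what a row does not reach only later rows make up. A row lasts 1/8 s, in which the tool goes at most 62.5 mm and 10.7 degrees, less where a joint would pass 70% of its speed; a pose out of reach is approached as far as the arm can. The fingers move at their own pace and stop on an object; FORCE is the grip in N (left out, the last holds). Time passes only in rows, so rows that do not move let the fingers close. It prints the time, the measured TCP pose, the force, the opening and the grip force at its end.
- r.sense(): the state, without advancing time (a new reading comes with each control period).
- r.snapshot(name): name is "side" or "top" or "wrist"; returns a dict with "pixels" (480x640x3 uint8, blue, green, red), "fx", "fy", "cx", "cy" (pixels), "pose" (4x4, takes a point from camera to world coordinates). Camera axes: x right, y up, looking along -z (the intrinsics and any distortion apply to the point x, -y, -z); pixel columns grow to the right and rows downward; lengths in mm; the calibration is good to about 2 mm. A picture is of the moment at which its call begins. There is no depth.
- r.hand_in(): hands the job in; it is judged then, once.
The state is a dict: "time": time; "joint_pos": joint angles; "qd": joint speeds; "joint_efforts": joint torques, N m; "tool_pos": TCP position; "tcp_rot": TCP orientation; "ft_force": force on the tool from outside, world axes, zero at the start; "wrist_torque": the same for the moment, N m; "finger_gap": finger opening in mm; "grip_force": force on a finger pad.
Only numpy, scipy, OpenCV 4.12 (cv2) and the standard library are available. Lean on these libraries where they do the work, as an engineer would, in place of code of your own. Each camera call takes 0.05 s, during which the arm holds its last target. There are 200 camera calls.

## Working session

There is one attempt and no reset: what is moved stays moved. The work goes in short steps, Python scripts to look and compute and a shell command to move; the robot and the scene stay as the last step left them, time stands still between calls to the robot, and variables do not carry over. Pictures are saved under pics/ and viewed, at most 10 in all, crops included, and the job is handed in when it is done.

```bash
ls; mkdir -p pics
python3 - <<'E'
from bench import r
import cv2,pickle
d={}
for n in("top","side","wrist"):
    s=r.snapshot(n);d[n]=s;cv2.imwrite(f"pics/{n}0.png",s["pixels"]);print(n,s["fx"],s["fy"],s["cx"],s["cy"],s["pose"],[k for k in s])
pickle.dump(d,open("s0.pkl","wb"));print(r.sense())
E
```

```text
bench.py
pics
steer.py
top 539.118048400521 539.118048400521 318.4978548562413 236.55545373249296 [[-1.39018819e-02  9.95182222e-01 -9.70519623e-02  3.44484616e+02]
 [-9.99879292e-01 -1.45094071e-02 -5.55681858e-03 -3.19774160e+01]
 [-6.93821349e-03  9.69629971e-02  9.95263803e-01  1.19794447e+03]
 [ 0.00000000e+00  0.00000000e+00  0.00000000e+00  1.00000000e+00]] ['pixels', 'fx', 'fy', 'cx', 'cy', 'pose']
side 433.0246240400416 433.0246240400416 320.2152764489762 228.43315600084688 [[-2.73405092e-01 -8.55778761e-01  4.39195136e-01  9.41560409e+02]
 [ 9.61867196e-01 -2.39522043e-01  1.32063195e-01  1.22012094e+02]
 [-7.81996113e-03  4.58554145e-01  8.88632064e-01  9.87036753e+02]
 [ 0.00000000e+00  0.00000000e+00  0.00000000e+00  1.00000000e+00]] ['pixels', 'fx', 'fy', 'cx', 'cy', 'pose']
wrist 339.0992730247301 339.0992730247301 319.4882015948624 239.92951610119275 [[ 3.62714785e-01  8.93149927e-01  2.65934563e-01  2.86982755e+02]
 [-9.31897755e-01  3.48285256e-01  1.01311173e-01 -5.31686989e+02]
 [-2.13502037e-03 -2.84570883e-01  9.58652624e-01  3.72587955e+02]
 [ 0.00000000e+00  0.00000000e+00  0.00000000e+00  1.00000000e+00]] ['pixels', 'fx', 'fy', 'cx', 'cy', 'pose']
{'time': 0.15, 'joint_pos': array([-7.35897507e+01,  7.50493174e+00,  8.53167257e+01, -3.07500301e-05,
        8.72608606e+01, -4.89336403e+00]), 'qd': array([-0.06632352, -0.07669367, -0.07115828, -0.06404282, -0.10271439,
        0.03555366]), 'joint_efforts': array([-2.57458123e-04, -5.70064616e+01, -5.01157415e+01, -2.98416217e-04,
        9.52407630e-03, -4.68656708e-05]), 'tool_pos': array([ 217.88174724, -558.58017245,  230.47081993]), 'tcp_rot': array([-1.79917780e+02, -7.00830531e-03,  2.13036098e+01]), 'ft_force': array([-0.86079347, -0.63246981, -0.26272677]), 'wrist_torque': array([ 0.03930777, -0.01448067,  0.0004846 ]), 'grip_force': 0.0, 'finger_gap': 85.22981155057794}
```

View pics/top0.png

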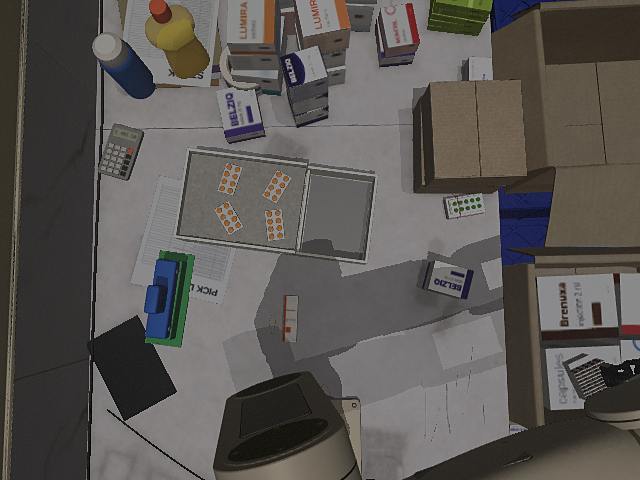

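View pics/side0.png

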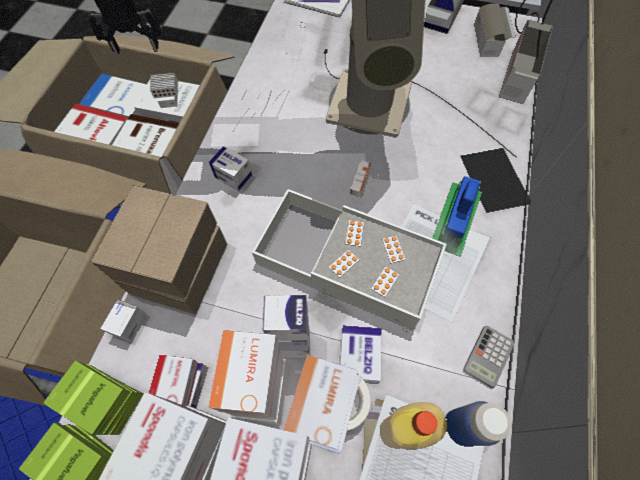

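The top view shows the station at about (277,205), with its closed end at the left and open tray at the right. The stand with the scraper is at (168,300), the blue and white carton at (448,278) and the strips at (465,206). The side view agrees. I'll zoom in to read the corners.

Run:
```python
import cv2,pickle,numpy as np
d=pickle.load(open("s0.pkl","rb"));t=d["top"]["pixels"];s=d["side"]["pixels"]
def crop(im,x,y,w,h,k):
    o=cv2.resize(im[y:y+h,x:x+w],None,fx=k,fy=k,interpolation=cv2.INTER_CUBIC)
    for i in range(0,w,20): cv2.putText(o,str(x+i),(i*k,10),0,.35,(0,0,255),1);cv2.line(o,(i*k,12),(i*k,18),(0,0,255))
    for i in range(0,h,20): cv2.putText(o,str(y+i),(0,i*k+4),0,.35,(0,0,255),1);cv2.line(o,(24,i*k),(30,i*k),(0,0,255))
    return o
cv2.imwrite("pics/c1.png",crop(t,170,140,212,130,3.75.__int__() if 0 else 3))
a=crop(t,135,240,70,115,5);b=crop(s,425,165,80,95,5)
o=np.zeros((575,750,3),np.uint8);o[:,:350]=a;o[:475,350:]=b;cv2.imwrite("pics/c2.png",o)
```

```text
(no output)
```

View pics/c1.png

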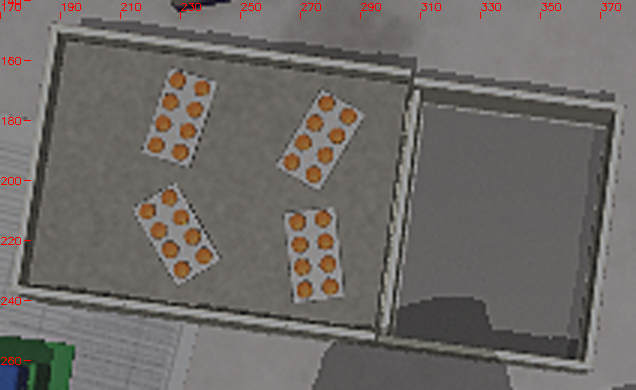

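View pics/c2.png

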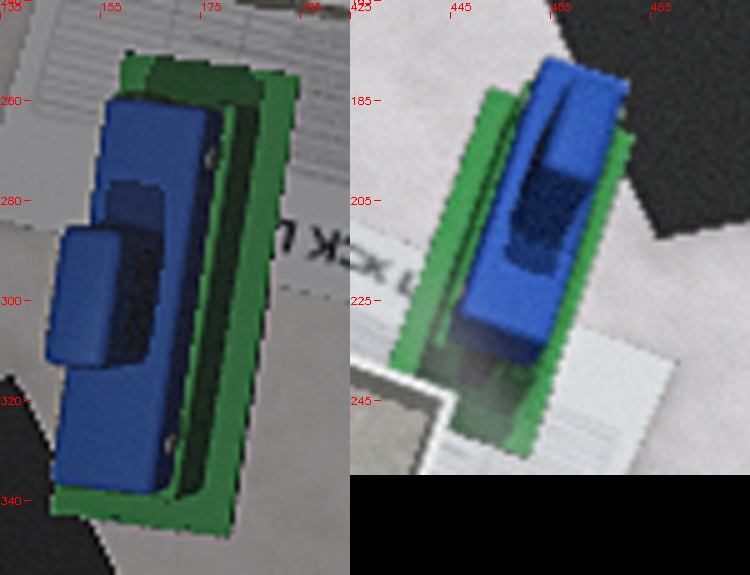

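```bash
cat > h.py <<'E'
import numpy as np,pickle
from scipy.optimize import least_squares
def proj(s,P):
    P=np.atleast_2d(P);M=s["pose"];c=(P-M[:3,3])@M[:3,:3]
    return np.c_[s["cx"]+s["fx"]*c[:,0]/-c[:,2], s["cy"]-s["fy"]*c[:,1]/-c[:,2]]
def loc(p,L):
    x,y,a=p[0],p[1],np.radians(p[2]);L=np.atleast_2d(L)
    return np.c_[x+L[:,0]*np.cos(a)-L[:,1]*np.sin(a),y+L[:,0]*np.sin(a)+L[:,1]*np.cos(a),L[:,2]]
def fit(obs,p0):
    f=lambda p:np.concatenate([(proj(s,loc(p,L))-np.array(q)).ravel() for s,L,q in obs])
    o=least_squares(f,p0,loss="soft_l1",x_scale=[10,10,1]);return o.x,f(o.x).reshape(-1,2).round(1)
E
python3 - <<'E'
from h import *
d=pickle.load(open("s0.pkl","rb"));t=d["top"];sd=d["side"]
c=lambda a,k,ox,oy:[((u+.5)/k-.5+ox,(v+.5)/k-.5+oy) for u,v in a]
st=fit([(t,[(96,131,89),(-96,131,89),(96,-277,65),(-96,-277,65)],c([(53,24),(19,286),(618,104),(587,364)],3,170,140))],[480,60,0])
print("station",st)
bl=[(81,22),(81,-22),(-81,-22),(-81,22)]
Z=lambda l,z:[(a,b,z) for a,b in l]
T=c([(108,98),(207,108),(156,490),(55,482)],5,135,240)
S=c([(198,57),(278,80),(190,340),(105,318)],5,425,165) # order checked below
G=c([(67,226),(122,226),(105,365),(47,360)],5,135,240)
p0=[250,260,-5]
print(fit([(t,Z(bl,76),T)],p0))
print(proj(sd,loc(p0,Z(bl,76))),S)
print("stand",fit([(t,Z([(102.5,40),(102.5,-40),(-102.5,-40),(-102.5,40)],4),c([(125,52),(298,75),(230,537),(52,513)],5,135,240))],p0))
print("grip",fit([(t,Z([(28,13),(28,-13),(-28,-13),(-28,13)],136),G)],p0))
E
```

```text
station (array([534.35313756, 134.10313932,  -8.47784911]), array([[-0.9, -1.9],
       [-4.1,  0.8],
       [ 2.1, -0.9],
       [ 1.2,  1.6]]))
(array([330.22014963, 302.53063679,  -6.93258251]), array([[-0.5, -0.9],
       [ 0.6, -0.7],
       [ 0.4,  1.2],
       [-0.5,  0.5]]))
[[451.58906373 201.07996414]
 [433.93961572 195.66524581]
 [449.0620082  146.18389661]
 [465.72993036 150.93826049]] [(464.2, 176.0), (480.2, 180.6), (462.6, 232.6), (445.6, 228.2)]
stand (array([329.4439636 , 304.1886761 ,  -8.09249562]), array([[-0.4, -0.2],
       [ 0.5, -0.3],
       [ 0.2,  0.2],
       [-0.3,  0.3]]))
grip (array([331.1380897 , 302.90313755,  -6.33022602]), array([[-1.1, -1.4],
       [ 1. , -0.1],
       [ 0.8,  0.7],
       [-0.7,  0.4]]))
```

Run:
```python
from h import *;import cv2
d=pickle.load(open("s0.pkl","rb"));s=d["side"]
k=4;ox,oy=250,185
o=cv2.resize(s["pixels"][oy:oy+145,ox:ox+200],None,fx=k,fy=k,interpolation=cv2.INTER_CUBIC)
p=[534.35,134.1,-8.48]
for L,col in(([(96,131,89),(-96,131,89),(-96,-125,89),(96,-125,89)],(0,0,255)),([(96,-277,65),(-96,-277,65)],(255,0,0)),([(90,125,76),(-90,125,76),(-90,-125,76),(90,-125,76)],(0,255,0))):
    q=((proj(s,loc(p,L))-[ox,oy]+.5)*k-.5);print(q.round())
    cv2.polylines(o,[q.astype(int)],True,col,1)
cv2.imwrite("pics/c3.png",o)
```

```text
[[682. 540.]
 [788. 238.]
 [375.  80.]
 [240. 353.]]
[[  5. 269.]
 [151.  14.]]
[[670. 532.]
 [769. 252.]
 [370.  99.]
 [245. 353.]]
```

View pics/c3.png

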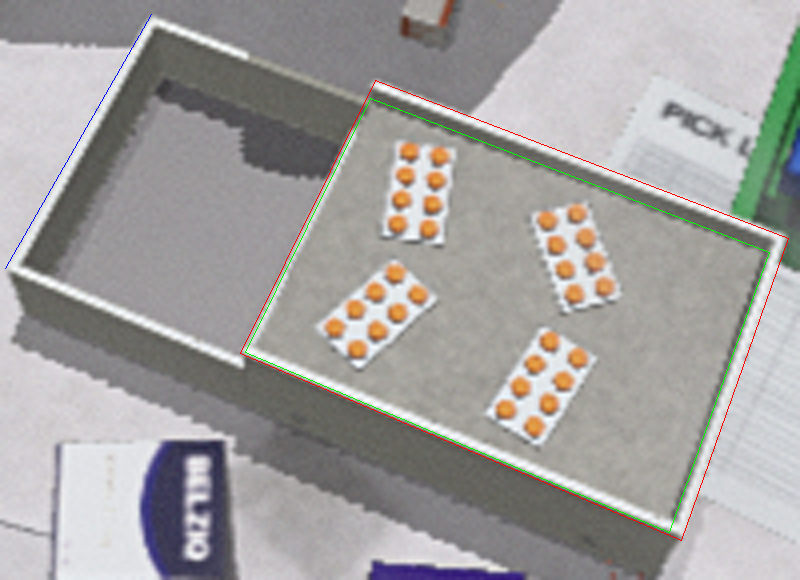

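Run:
```python
from h import *
d=pickle.load(open("s0.pkl","rb"));t=d["top"];sd=d["side"]
c=lambda a,k,ox,oy:[((u+.5)/k-.5+ox,(v+.5)/k-.5+oy) for u,v in a]
so=(sd,[(96,131,89),(-96,131,89),(-96,-125,89),(96,-277,65),(-96,-277,65)],c([(681,536),(786,240),(375,82),(9,268),(152,17)],4,250,185))
to=(t,[(96,131,89),(-96,131,89),(96,-277,65),(-96,-277,65)],c([(53,24),(19,286),(618,104),(587,364)],3,170,140))
print("st side",fit([so],[480,60,0]),"both",fit([so,to],[480,60,0])[0])
bl=[(81,22),(81,-22),(-81,-22),(-81,22)];Z=lambda l,z:[(a,b,z) for a,b in l]
T=c([(108,98),(207,108),(156,490),(55,482)],5,135,240)
S=c([(198,57),(278,80),(190,340),(105,318)],5,425,165)
print(proj(sd,loc([330,303,-7],Z(bl,76))).round(),np.round(S))
S=[S[2],S[3],S[0],S[1]]
print("scr side",fit([(sd,Z(bl,76),S)],[330,300,-7]),"both",fit([(sd,Z(bl,76),S),(t,Z(bl,76),T)],[330,300,-7])[0])
B=c([(190,457),(40,365),(138,87),(285,133)],5,425,165)
print(proj(sd,loc([330,303,-8],Z([(102.5,40),(102.5,-40),(-102.5,-40),(-102.5,40)],4))).round(),np.round(B))
print("stand side",fit([(sd,Z([(102.5,40),(102.5,-40),(-102.5,-40),(-102.5,40)],4),B)],[330,300,-7]))
# carton/strips rough at table
for n,s,pts in(("top",t,[(448,278),(465,206)]),):
    for u,v in pts:
        f=least_squares(lambda p:(proj(s,[p[0],p[1],50])-[u,v]).ravel(),[400,0]);print(n,f.x)
```

```text
st side (array([534.38563286, 134.22678388,  -8.47282042]), array([[ 0.2,  1. ],
       [ 0.6, -0.5],
       [ 0.1, -0.4],
       [-0.9,  0.2],
       [-0.2, -0.6]])) both [534.37583804 134.20173401  -8.47511918]
[[464. 233.]
 [446. 227.]
 [463. 174.]
 [480. 180.]] [[464. 176.]
 [480. 181.]
 [463. 233.]
 [446. 228.]]
scr side (array([331.89068671, 303.41753217,  -8.10499976]), array([[ 0.7,  1.5],
       [-0.5, -0.8],
       [-0.7, -0.9],
       [ 0.5,  0.4]])) both [330.77688352 302.87960004  -7.40460623]
[[460. 256.]
 [429. 244.]
 [451. 181.]
 [481. 191.]] [[463. 256.]
 [433. 238.]
 [452. 182.]
 [482. 191.]]
stand side (array([327.74466473, 308.08489948,  -6.83871802]), array([[ 0.2, -0.1],
       [-1.2,  7.1],
       [ 0.3, -0.9],
       [ 0.3, -0.5]]))
top [ 364.15247138 -298.86365669]
top [ 517.75267683 -341.03144508]
```

```bash
cat >> h.py <<'E'
from scipy.spatial.transform import Rotation as R
def rel(cur,tgt):
    "cur,tgt: (x,y,z,yaw) tool down -> rotvec, shift in tool axes"
    A=R.from_euler('xyz',[180,0,cur[3]],degrees=True)
    dy=(tgt[3]-cur[3]+180)%360-180
    return np.r_[0,0,-dy,A.inv().apply(np.array(tgt[:3])-cur[:3])].round(1)
def cur():
    from bench import r
    s=r.sense();return s,[*s["tool_pos"],s["tcp_rot"][2]]
E
python3 - <<'E'
from h import *
c=[218,-559,231.3,21.3];N=17
P=[]
for i in range(1,N+1):
    a=np.radians(-68.7+111.15*i/N);rr=max(449,600-25*i)
    P.append([rr*np.cos(a),rr*np.sin(a),231-30*i/N,21.3+151*i/N])
for k in(0,8,16):
    for p in P[k:k+8]: print(rel(c,p))
    print(P[min(k+7,16)]);c=P[min(k+7,16)]
E
```

```text
[  0.    0.   -8.9  65.4 -28.7   2.1]
[  0.    0.  -17.8 124.4 -64.3   3.8]
[   0.     0.   -26.6  176.2 -105.5    5.6]
[   0.     0.   -35.5  220.3 -151.2    7.4]
[   0.     0.   -44.4  256.5 -200.2    9.1]
[   0.     0.   -53.3  284.5 -251.4   10.9]
[   0.     0.   -62.2  321.7 -286.8   12.7]
[   0.     0.   -71.1  355.2 -325.5   14.4]
[np.float64(430.74498745623515), np.float64(-126.72709174177322), 216.88235294117646, 92.35882352941177]
[ 0.   0.  -8.9 49.4 13.7  1.8]
[  0.    0.  -17.8  99.9  21.6   3.5]
[  0.    0.  -26.6 151.1  23.8   5.3]
[  0.    0.  -35.5 202.2  20.1   7.1]
[  0.    0.  -44.4 252.5  10.6   8.8]
[  0.    0.  -53.3 301.4  -4.5  10.6]
[  0.    0.  -62.2 348.3 -25.2  12.4]
[  0.    0.  -71.1 392.5 -51.   14.1]
[np.float64(363.6546286157202), np.float64(263.3558639680587), 202.76470588235293, 163.41764705882355]
[ 0.   0.  -8.9 42.3 28.8  1.8]
[np.float64(331.302112234869), np.float64(303.05100301552255), 201.0, 172.3]
```

```bash
python3 steer.py '0 0 -9 55 -28 2 85;0 0 -18 112 -60 4 85;0 0 -27 165 -95 6 85;0 0 -36 210 -140 7 85;0 0 -44 248 -188 9 85;0 0 -53 284 -240 11 85;0 0 -62 322 -286 13 85;0 0 -71 355 -325.5 14.4 85' 60; python3 steer.py '0 0 -9 49 14 2 85;0 0 -18 100 22 4 85;0 0 -27 151 24 5 85;0 0 -36 202 20 7 85;0 0 -44 252 11 9 85;0 0 -53 301 -4 11 85;0 0 -62 348 -25 12 85;0 0 -71 392 -51 14 85'
python3 - <<'E'
from h import *
from bench import r
import cv2
r.snapshot  # arm holds
s,c=cur();print(c,s["joint_pos"].round(),s["time"]);print(rel(c,[331,303,180,172.2]))
E
```

```text
time: 1.15
tool_pos: [430.6, -124.5, 216.7]
tcp_rot: [180.0, -0.0, 92.6]
ft_force: [0.6, -0.9, -0.1]
finger_gap: 84.8
grip_force: 0.0
time: 2.15
tool_pos: [362.8, 264.3, 202.7]
tcp_rot: [180.0, 0.0, 163.6]
ft_force: [0.5, 0.7, 0.4]
finger_gap: 85.0
grip_force: 0.0
[np.float64(362.8163228223212), np.float64(264.28398686136705), np.float64(202.73421386271673), np.float64(163.60244182694606)] [ 30. -16. 110.   0.  85. -44.] 2.15
[ 0.   0.  -8.6 41.5 28.2 22.7]
```

```bash
python3 steer.py '0 0 -8.6 41.5 28 22 85;0 0 -8.6 41.5 28 22 85;0 0 -8.6 41.5 28 22 85'
python3 - <<'E'
from h import *
from bench import r
import cv2
s,c=cur();print(c)
w=r.snapshot("wrist");pickle.dump(w,open("w1.pkl","wb"))
im=w["pixels"].copy()
def draw(p,L,col): cv2.polylines(im,[proj(w,loc(p,L)).round().astype(int)],True,col,1)
p=[331,303,-7.8]
draw(p,[(28,13,136),(28,-13,136),(-28,-13,136),(-28,13,136)],(0,0,255))
draw(p,[(81,22,76),(81,-22,76),(-81,-22,76),(-81,22,76)],(0,0,255))
draw([329.4,304.2,-8.1],[(102.5,40,4),(102.5,-40,4),(-102.5,-40,4),(-102.5,40,4)],(0,255,255))
draw([534.4,134.2,-8.48],[(-96,131,89),(96,131,89),(96,-125,89),(-96,-125,89)],(255,0,255))
cv2.imwrite("pics/w1.png",im)
E
```

```text
time: 2.52
tool_pos: [332.0, 301.5, 180.8]
tcp_rot: [-180.0, 0.0, 171.9]
ft_force: [0.7, -0.4, -0.5]
finger_gap: 85.2
grip_force: 0.0
[np.float64(332.02325217376375), np.float64(301.48001955385246), np.float64(180.84413350331434), np.float64(171.90284419926215)]
```

View pics/w1.png

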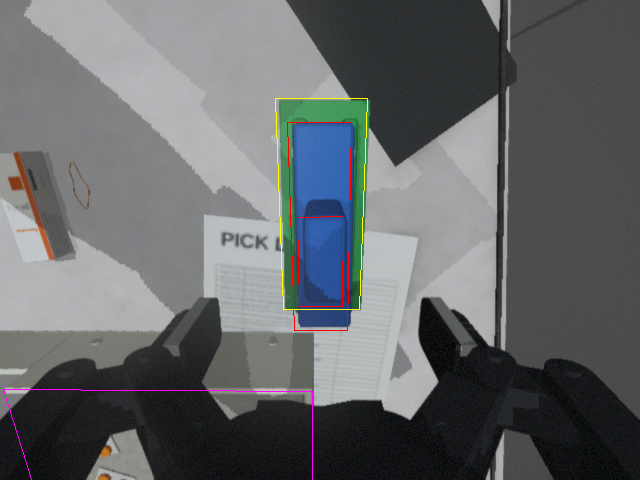

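The wrist view shows the scraper block spanning columns 293–355, with the grip at columns 303–347. That is about 3 px (2 mm) toward +y of the overlay. The stand overlay fits, and the station's closed end sits at row 390 as predicted.

Run:
```python
from h import *
s,c=cur();print(rel(c,[331,304.8,89,172]))
```

```text
[ 0.   0.  -0.2  2.1  3.3 92.2]
```

```bash
python3 steer.py '0 0 0 0.5 2 30 85;0 0 0 0.5 2 60 85;0 0 0 0.5 2 60 85;0 0 0 0.5 2 60 85'
python3 - <<'E'
from h import *
s,c=cur();print(c,rel(c,[331,304.8,89,172]))
E
```

```text
time: 3.08
tool_pos: [333.0, 303.5, 122.3]
tcp_rot: [179.9, 0.1, 171.8]
ft_force: [0.1, -0.0, 1.1]
finger_gap: 84.9
grip_force: 0.0
[np.float64(333.03916540006696), np.float64(303.53977317686986), np.float64(122.3324526866487), np.float64(171.80422672430112)] [ 0.   0.  -0.2  2.2  1.  33.3]
```

```bash
python3 steer.py '0 0 -0.2 2 1 20 85;0 0 -0.2 2 1 33 85;0 0 -0.2 2 1 33 85'; python3 steer.py '0 0 0 0 0 0 24;0 0 0 0 0 0 20;0 0 0 0 0 0 20;0 0 0 0 0 0 20;0 0 0 0 0 0 20;0 0 0 0 0 0 20' 80
```

```text
time: 3.45
tool_pos: [329.8, 304.6, 87.7]
tcp_rot: [-180.0, -0.0, 172.1]
ft_force: [0.6, -0.0, 0.5]
finger_gap: 85.1
grip_force: 0.0
time: 4.2
tool_pos: [330.4, 305.1, 88.5]
tcp_rot: [180.0, 0.0, 172.1]
ft_force: [-0.5, -1.2, 5.4]
finger_gap: 25.2
grip_force: 79.4
```

```bash
python3 steer.py '0 0 0 0 0 -20 20;0 0 0 0 0 -60 20;0 0 0 0 0 -100 20;0 0 0 0 0 -100 20;0 0 0 0 0 -100 20' 100
python3 - <<'E'
from h import *
s,c=cur();print(c)
b=loc([534.4,134.2,-8.48],[(0,105,0)])[0];print(b,rel(c,[b[0],b[1],190,171.5]))
from bench import r;import cv2
w=r.snapshot("side");cv2.imwrite("pics/l1.png",w["pixels"])
E
```

```text
time: 4.82
tool_pos: [329.4, 304.5, 186.5]
tcp_rot: [-179.9, -0.1, 172.1]
ft_force: [0.3, -0.9, -4.3]
finger_gap: 25.1
grip_force: 99.0
[np.float64(329.4215948319267), np.float64(304.5040649910716), np.float64(186.45479494422608), np.float64(172.10421057626075)]
[549.8837379  238.05207682   0.        ] [   0.     0.     0.6 -227.5  -35.5   -3.5]
```

View pics/l1.png

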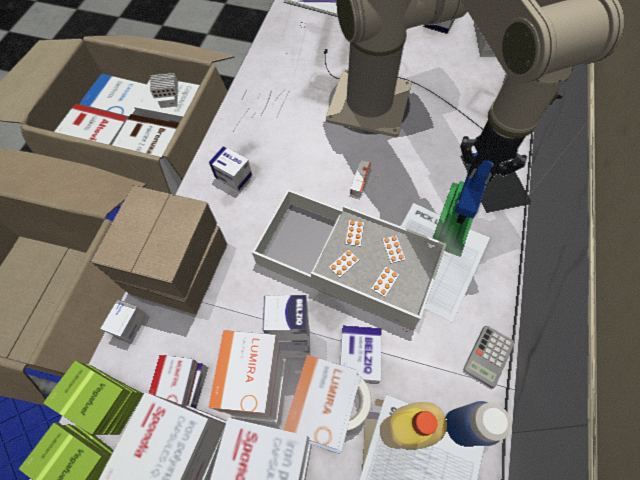

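The side view shows the scraper hanging level in the gripper at (472,190), clear of the stand, with the cards undisturbed.

```bash
python3 steer.py '0 0 0 -40 -6 -8 20;0 0 0.6 -90 -14 -8 20;0 0 0.6 -140 -22 -8 20;0 0 0.6 -190 -30 -8 20;0 0 0.6 -227.5 -35.5 -5 20;0 0 0.6 -227.5 -35.5 0 20;0 0 0.6 -227.5 -35.5 0 20;0 0 0.6 -227.5 -35.5 0 20'
python3 - <<'E'
from h import *
from bench import r;import cv2
s,c=cur();print(c)
b=loc([534.4,134.2,-8.48],[(0,105,0)])[0];print(b,rel(c,[b[0],b[1],170,171.5]))
w=r.snapshot("wrist");pickle.dump(w,open("w2.pkl","wb"));im=w["pixels"].copy()
def draw(p,L,col): cv2.polylines(im,[proj(w,loc(p,L)).round().astype(int)],True,col,1)
draw([534.4,134.2,-8.48],[(-96,131,89),(96,131,89),(96,-125,89),(-96,-125,89)],(255,0,255))
cv2.imwrite("pics/w2.png",im)
for i in range(5): print(r.sense()["ft_force"])
E
```

```text
time: 5.88
tool_pos: [549.3, 238.8, 187.1]
tcp_rot: [-180.0, -0.1, 171.6]
ft_force: [0.8, 0.5, -3.5]
finger_gap: 24.7
grip_force: 98.9
[np.float64(549.2944711772349), np.float64(238.83843001547402), np.float64(187.08634131664354), np.float64(171.5500401033402)]
[549.8837379  238.05207682   0.        ] [ 0.   0.   0.1 -0.7 -0.7 17.1]
[-0.84901702  0.40599661 -2.81352137]
[-0.84901702  0.40599661 -2.81352137]
[-0.84901702  0.40599661 -2.81352137]
[-0.84901702  0.40599661 -2.81352137]
[-0.84901702  0.40599661 -2.81352137]
```

View pics/w2.png

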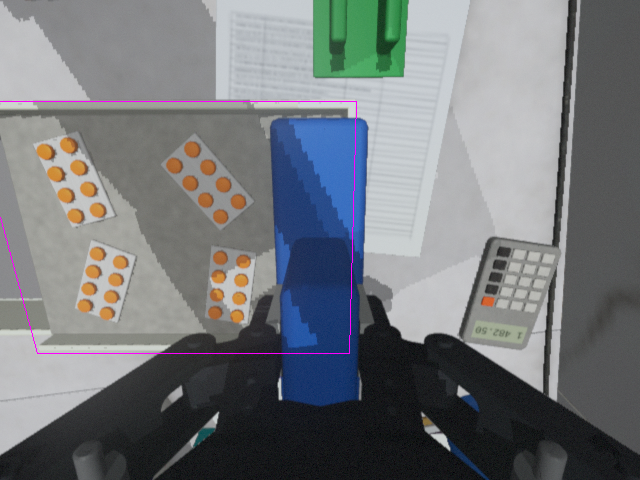

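The wrist view shows the fence overlay matching at rows 101 and 351. The blade is behind all the cards, with the nearest one at column 255 and the block starting at column 272. I'll now go down to feel for the board, stopping as soon as it makes contact.

```bash
cat > chk.py <<'E'
import sys
from bench import r
s=r.sense();f=s["ft_force"][2]+3
print("press",round(f,1),"z",s["tool_pos"][2].round(1),"t",s["time"]);sys.exit(f>float(sys.argv[1]))
E
python3 steer.py '0 0 0.1 -0.5 -0.5 10 20;0 0 0.1 -0.5 -0.5 24 20;0 0 0.1 -0.5 -0.5 25 20;0 0 0.1 -0.5 -0.5 25 20' >/dev/null; python3 chk.py 2.5 || exit
python3 steer.py '0 0 0 0 0 1 20;0 0 0 0 0 2 20;0 0 0 0 0 2 20' >/dev/null; python3 chk.py 2.5 || exit
python3 steer.py '0 0 0 0 0 1 20;0 0 0 0 0 2 20;0 0 0 0 0 2 20' >/dev/null; python3 chk.py 2.5 || exit
python3 steer.py '0 0 0 0 0 1 20;0 0 0 0 0 2 20;0 0 0 0 0 2 20' >/dev/null; python3 chk.py 2.5 || exit
python3 steer.py '0 0 0 0 0 1 20;0 0 0 0 0 2 20;0 0 0 0 0 2 20' >/dev/null; python3 chk.py 2.5 || exit
python3 steer.py '0 0 0 0 0 1 20;0 0 0 0 0 2 20;0 0 0 0 0 2 20' >/dev/null; python3 chk.py 2.5 || exit
python3 steer.py '0 0 0 0 0 1 20;0 0 0 0 0 2 20;0 0 0 0 0 2 20' >/dev/null; python3 chk.py 2.5 || exit
```

```text
press 0.4 z 162.4 t 6.425False
```

```bash
sed -i 's/sys.exit(f>float(sys.argv\[1\]))/sys.exit(int(f>float(sys.argv[1])))/' chk.py
python3 steer.py '0 0 0 0 0 1 20;0 0 0 0 0 2 20;0 0 0 0 0 2 20' >/dev/null; python3 chk.py 2.5 || exit
python3 steer.py '0 0 0 0 0 1 20;0 0 0 0 0 2 20;0 0 0 0 0 2 20' >/dev/null; python3 chk.py 2.5 || exit
python3 steer.py '0 0 0 0 0 1 20;0 0 0 0 0 2 20;0 0 0 0 0 2 20' >/dev/null; python3 chk.py 2.5 || exit
python3 steer.py '0 0 0 0 0 1 20;0 0 0 0 0 2 20;0 0 0 0 0 2 20' >/dev/null; python3 chk.py 2.5 || exit
python3 steer.py '0 0 0 0 0 1 20;0 0 0 0 0 2 20;0 0 0 0 0 2 20' >/dev/null; python3 chk.py 2.5 || exit
python3 steer.py '0 0 0 0 0 1 20;0 0 0 0 0 2 20;0 0 0 0 0 2 20' >/dev/null; python3 chk.py 2.5 || exit
python3 steer.py '0 0 0 0 0 1 20;0 0 0 0 0 2 20;0 0 0 0 0 2 20' >/dev/null; python3 chk.py 2.5 || exit
python3 steer.py '0 0 0 0 0 1 20;0 0 0 0 0 2 20;0 0 0 0 0 2 20' >/dev/null; python3 chk.py 2.5 || exit
python3 steer.py '0 0 0 0 0 1 20;0 0 0 0 0 2 20;0 0 0 0 0 2 20' >/dev/null; python3 chk.py 2.5 || exit
```

```text
press -0.2 z 161.0 t 6.8
press 0.0 z 158.7 t 7.175
press 0.1 z 156.7 t 7.55
press 7.2 z 155.7 t 7.925
```

```bash
python3 steer.py '0 0 0 0 0 0.6 20;0 0 0 0 0 0.6 20;0 0 0 0 0 0.6 20'
python3 - <<'E'
from h import *
s,c=cur();print(c,s["wrist_torque"])
for y in(60,0,-60,-110,-124):
    b=loc([534.4,134.2,-8.48],[(0,y,0)])[0];print(y,rel(c,[b[0],b[1],c[2],171.52]))
E
```

```text
time: 8.3
tool_pos: [551.1, 238.0, 155.2]
tcp_rot: [180.0, 0.0, 171.4]
ft_force: [-4.7, -1.0, 6.8]
finger_gap: 24.8
grip_force: 100.2
[np.float64(551.0884626095864), np.float64(237.99677396906088), np.float64(155.24320798403755), np.float64(171.40510986294888)] [-0.38731032  0.7393869   0.02152263]
60 [  0.    0.   -0.1   1.1 -45.1  -0. ]
0 [ 0.000e+00  0.000e+00 -1.000e-01  1.000e+00 -1.051e+02 -0.000e+00]
-60 [ 0.000e+00  0.000e+00 -1.000e-01  9.000e-01 -1.651e+02 -0.000e+00]
-110 [ 0.000e+00  0.000e+00 -1.000e-01  8.000e-01 -2.151e+02 -0.000e+00]
-124 [ 0.000e+00  0.000e+00 -1.000e-01  7.000e-01 -2.291e+02 -0.000e+00]
```

```bash
python3 steer.py '0 0 0 0.3 -3 0 20;0 0 0 0.5 -7 0 20;0 0 0 0.7 -11 0 20;0 0 0 1 -15 0 20;0 0 0 1 -19 0 20'; python3 chk.py 99
```

```text
time: 8.93
tool_pos: [548.1, 220.1, 155.5]
tcp_rot: [179.9, 0.1, 171.4]
ft_force: [0.7, 5.5, 5.1]
finger_gap: 25.1
grip_force: 100.0
press 8.1 z 155.5 t 8.925
```

```bash
python3 steer.py '0 0 0 0 -4 0.3 20;0 0 0 0 -8 0.5 20;0 0 0 0 -13 0.5 20;0 0 0 0 -18 0.5 20;0 0 0 0 -23 0.5 20;0 0 0 0 -28 0.5 20'; python3 chk.py 99
```

```text
time: 9.68
tool_pos: [544.0, 192.7, 155.3]
tcp_rot: [179.8, 0.2, 171.4]
ft_force: [-0.0, 6.8, 8.0]
finger_gap: 24.8
grip_force: 100.1
press 11.0 z 155.3 t 9.675
```

```bash
python3 steer.py '0 0 0 0 -5 0 20;0 0 0 0 -10 0 20;0 0 0 0 -15 0 20;0 0 0 0 -20 0 20;0 0 0 0 -25 0 20;0 0 0 0 -30 0 20'; python3 chk.py 99;python3 - <<'E'
from h import *
s,c=cur();print(c,s["wrist_torque"],s["ft_force"])
for y in(0,-110,-124):
    b=loc([534.4,134.2,-8.48],[(0,y,0)])[0];print(y,rel(c,[b[0],b[1],c[2],171.52]))
E
```

```text
time: 10.42
tool_pos: [539.5, 163.0, 155.2]
tcp_rot: [179.8, 0.2, 171.4]
ft_force: [0.3, 5.7, 6.8]
finger_gap: 25.2
grip_force: 100.1
press 9.8 z 155.2 t 10.425
[np.float64(539.5292277793702), np.float64(162.98734603442435), np.float64(155.2097254626456), np.float64(171.41723157996486)] [ 1.6785551  -0.2143317   0.02187419] [0.27311546 5.67765576 6.80110632]
0 [  0.    0.   -0.1   0.8 -29.2  -0. ]
-110 [ 0.000e+00  0.000e+00 -1.000e-01  6.000e-01 -1.392e+02 -0.000e+00]
-124 [ 0.000e+00  0.000e+00 -1.000e-01  6.000e-01 -1.532e+02 -0.000e+00]
```

Pressing is steady at about 10 N, so I'll continue.

```bash
python3 steer.py '0 0 0 0.2 -5 0 20;0 0 0 0.4 -10 0 20;0 0 0 0.6 -15 0 20;0 0 0 0.6 -20 0 20;0 0 0 0.6 -25 0 20;0 0 0 0.6 -30 0 20;0 0 0 0.6 -35 0 20'; python3 chk.py 13 && python3 steer.py '0 0 0 0 -5 0.1 20;0 0 0 0 -10 0.1 20;0 0 0 0 -15 0.1 20;0 0 0 0 -20 0.1 20;0 0 0 0 -25 0.1 20;0 0 0 0 -30 0.1 20'; python3 chk.py 99
```

```text
time: 11.3
tool_pos: [533.7, 128.4, 155.2]
tcp_rot: [179.8, 0.2, 171.4]
ft_force: [1.5, 6.6, 6.5]
finger_gap: 24.7
grip_force: 100.1
press 9.5 z 155.2 t 11.3
time: 12.05
tool_pos: [529.2, 98.8, 155.1]
tcp_rot: [179.8, 0.2, 171.4]
ft_force: [1.0, 6.4, 7.6]
finger_gap: 25.3
grip_force: 100.2
press 10.6 z 155.1 t 12.05
```

```bash
python3 steer.py '0 0 0 0 -5 0 20;0 0 0 0 -10 0 20;0 0 0 0 -15 0 20;0 0 0 0 -20 0 20;0 0 0 0 -25 0 20;0 0 0 0 -30 0 20'; python3 chk.py 13;python3 - <<'E'
from h import *
from bench import r
import cv2
s,c=cur();print(c)
for y in(-110,-124):
    b=loc([534.4,134.2,-8.48],[(0,y,0)])[0];print(y,rel(c,[b[0],b[1],c[2],171.52]))
w=r.snapshot("side");cv2.imwrite("pics/sw.png",cv2.resize(w["pixels"][160:360,200:466],None,fx=3,fy=3))
E
```

```text
time: 12.8
tool_pos: [524.7, 69.2, 155.1]
tcp_rot: [179.8, 0.2, 171.4]
ft_force: [1.2, 6.5, 8.1]
finger_gap: 25.0
grip_force: 100.2
press 11.1 z 155.1 t 12.8
[np.float64(524.7440150118256), np.float64(69.16860944854243), np.float64(155.0676782471714), np.float64(171.42116109841447)]
-110 [  0.    0.   -0.1  -0.  -44.3  -0. ]
-124 [  0.    0.   -0.1  -0.1 -58.3  -0. ]
```

View pics/sw.png

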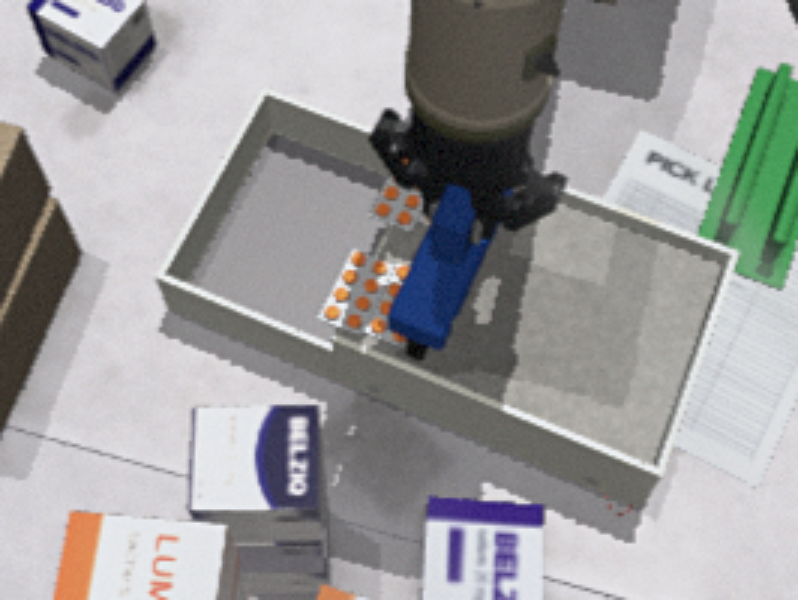

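The side view shows all the cards ahead of the blade, three at about (365,295) and one at (398,205), tipping over the sill. Nothing is left behind.

```bash
python3 steer.py '0 0 0 0 -5 0 20;0 0 0 0 -10 0 20;0 0 0 0 -15 0 20;0 0 0 0 -20 0 20;0 0 0 0 -25 0 20;0 0 0 0 -30 0 20;0 0 0 0 -35 0 20;0 0 0 0 -40 0 20'; python3 chk.py 13 && python3 steer.py '0 0 0 0 -4 0 20;0 0 0 0 -8 0 20;0 0 0 0 -12 0 20;0 0 0 0 -15 0 20;0 0 0 0 -18 0 20;0 0 0 0 -18 0 20'; python3 chk.py 99;python3 - <<'E'
from h import *
from bench import r
import cv2
s,c=cur();print(c)
print(rel(c,loc([534.4,134.2,-8.48],[(0,-124,0)])[0].tolist()+[171.52]))
w=r.snapshot("side");cv2.imwrite("pics/sw2.png",cv2.resize(w["pixels"][160:360,200:466],None,fx=3,fy=3))
E
```

```text
time: 13.85
tool_pos: [518.7, 29.5, 155.0]
tcp_rot: [179.8, 0.2, 171.4]
ft_force: [2.0, 7.6, 8.5]
finger_gap: 25.1
grip_force: 100.1
press 11.5 z 155.0 t 13.85
time: 14.6
tool_pos: [515.9, 11.5, 155.0]
tcp_rot: [179.9, 0.1, 171.4]
ft_force: [0.6, 6.1, 8.4]
finger_gap: 25.0
grip_force: 100.3
press 11.4 z 155.0 t 14.6
[np.float64(515.9327224639347), np.float64(11.464777181411163), np.float64(154.98263766783992), np.float64(171.4028249405363)]
[ 0.00e+00  0.00e+00 -1.00e-01 -2.00e-01  1.00e-01  1.55e+02]
```

View pics/sw2.png

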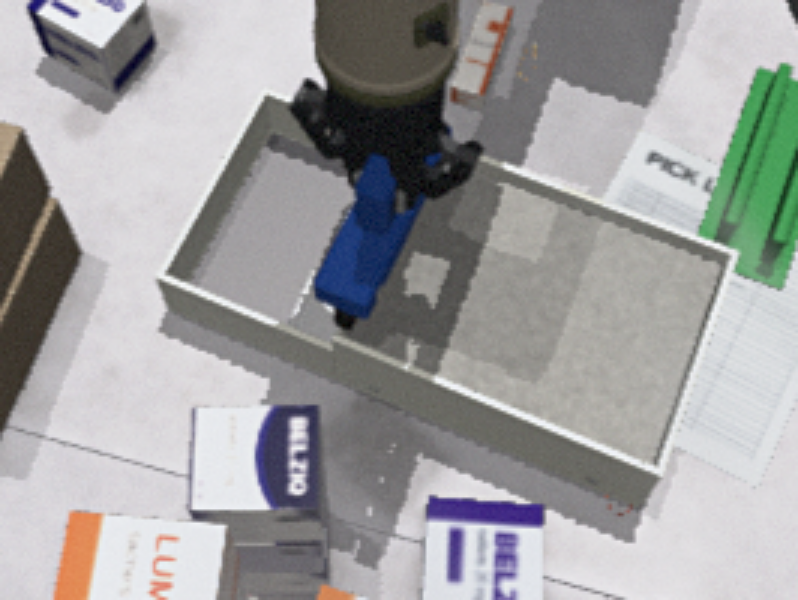

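```bash
python3 steer.py '0 0 0 0 -2 0 20;0 0 0 0 -4 0 20;0 0 0 0 -4 0 20'; python3 chk.py 99; python3 steer.py '0 0 0 0 -4 -10 20;0 0 0 0 -4 -25 20;0 0 0 0 -4 -40 20;0 0 0 0 20 -45 20;0 0 0 0 60 -45 20;0 0 0 0 100 -45 20;0 0 0 0 140 -45 20;0 0 0 0 140 -45 20'
python3 - <<'E'
from h import *
from bench import r
import cv2
s,c=cur();print(c,s["ft_force"],s["time"])
P=[534.4,134.2,-8.48]
for n in("side","top"):
    w=r.snapshot(n);cv2.imwrite(f"pics/{n}_after.png",w["pixels"])
    h=cv2.cvtColor(w["pixels"],cv2.COLOR_BGR2HSV)
    m=cv2.inRange(h,(5,140,60),(20,255,255))
    k,_,st,ce=cv2.connectedComponentsWithStats(m)
    for i in range(1,k):
        if st[i,4]<3: continue
        # local coords assuming on tray floor (z~11) and on board (z~80)
        o=[]
        for z in(12,82):
            f=least_squares(lambda q:(proj(w,[q[0],q[1],z])-ce[i]).ravel(),[500,100]).x
            a=np.radians(P[2]);dd=f-P[:2];o.append((round(dd[0]*np.cos(a)+dd[1]*np.sin(a)),round(-dd[0]*np.sin(a)+dd[1]*np.cos(a))))
        if abs(o[0][0])<120 and -300<o[0][1]<150: print(n,ce[i].round(),st[i,4],"tray",o[0],"board",o[1])
E
```

```text
time: 15.02
tool_pos: [515.3, 7.7, 155.0]
tcp_rot: [179.9, 0.1, 171.4]
ft_force: [0.7, 5.9, 8.1]
finger_gap: 24.9
grip_force: 100.3
press 11.1 z 155.0 t 15.025
time: 16.02
tool_pos: [535.3, 147.7, 199.3]
tcp_rot: [180.0, 0.0, 171.6]
ft_force: [-0.0, -0.1, -3.5]
finger_gap: 25.3
grip_force: 99.5
[np.float64(535.3493885641411), np.float64(147.6526349040615), np.float64(199.34001939643053), np.float64(171.58711088556177)] [-0.01446719 -0.14070779 -3.4934761 ] 16.025
top [308. 226.] 10 tray (-31, -142) board (-39, -145)
top [307. 233.] 8 tray (-46, -142) board (-53, -145)
top [306. 241.] 6 tray (-64, -142) board (-70, -145)
top [305. 248.] 6 tray (-80, -142) board (-85, -145)
```

Run:
```python
from h import *
import cv2
d=pickle.load(open("s0.pkl","rb"))
xs=np.arange(-88,90,8);ys=np.arange(-116,-272,-7)
for n in("top","side"):
    im=cv2.GaussianBlur(cv2.cvtColor(cv2.imread(f"pics/{n}_after.png"),cv2.COLOR_BGR2GRAY),(3,3),0)
    print(n,"rows: y, cols x -88..88")
    for y in ys:
        q=proj(d[n],loc([534.4,134.2,-8.48],[(x,y,76 if y>-126 else 51 if y>-132 else 10) for x in xs])).astype(np.float32)
        v=cv2.remap(im,q[None,:,0],q[None,:,1],cv2.INTER_LINEAR)[0]
        print(y," ".join(f"{int(a)//10:2d}" for a in v))
```

```text
top rows: y, cols x -88..88
-116  6  8 10 10 10 10 10 10 10 10 10 10 10 10 10 10 10 10 10 10 10 10  6
-123  7  9  9  9  9  9  8  9  9 10  9 10  9  9  8  9  8  9  8 10  8  8  7
-130 10 13 13 13 13 13 13 13 13 13 13 13 13 13 12 13 12 13 12 12 12 13 10
-137  9  6  7  7  7  8  7  9  7  9  9 10  9 14 14 13 14 13 14 14 14  9  9
-144  8  7  9 11 10 11 12 11 13 12  9  9  9 14 14 14 14 14 14 14 14  9  9
-151 10  7 14 14 14 14 14 14 14 11  9  9  9 14 13 14 13 13 14 13 13  9 10
-158  8  7 13 14 14 14 14 14 14 12 10  9  9 14 14 14 13 13 14 13 14  9  9
-165 10  7 14 14 14 14 14 14 14 12 10  9  9 14 14 14 14 14 13 13 13 10 10
-172  9  6 14 14 14 14 14 14 14 12 10  9  9 11 13 13 13 12 13 13 13 10 10
-179  9  6  9 10  9  9 10  9 10  9 10  9 10 11 11 12 12 10 10 11  9  9 10
-186 10  6  8 10 10 10 10 10 10 10 10  9  9  9  9  9  9  9  9  9  9  9 10
-193  9  6  9 10 10 10 10 10 10 10 10 10  9 10  9  9  9  9  9  9  9  9 10
-200 10  6  8 10 10 10 10 10 10 10 10 10 10 10 10  9  9  9  9  9  9  9 10
-207  9  6  9 10 10 10 10 10 10 10 10  9  9  9  9  9  9  9  9  9  9  9  9
-214 10  6  9 10 10 10 10 10 10 10 1
[... 1660 characters left out ...]
6 16 16 16 16 16 16 16 16 21 12 11
-214 10  8 10 16 16 16 16 16 16 16 16 16 16 16 16 16 16 16 16 16 21 12 11
-221 10  8 12 16 16 16 16 16 16 16 16 16 16 16 16 16 16 16 16 16 20 12 11
-228 10  9 10 16 16 16 16 16 16 16 16 16 16 16 16 16 16 16 16 16 20 11 11
-235 10  8 12 16 15 16 16 16 16 16 16 16 16 16 16 16 16 16 16 16 21 12 10
-242 10  8 10 16 15 16 16 15 16 16 16 16 16 16 16 16 16 16 16 16 20 11 11
-249 10  8 11 16 15 15 16 16 16 15 16 16 16 16 16 16 16 16 16 16 21 12 10
-256 10  8 10 16 15 16 15 15 16 16 15 16 15 16 16 16 16 16 16 16 21 12 10
-263 10  7  9 14 14 14 13 14 14 14 14 14 14 14 14 14 14 14 14 14 20 12 10
-270 10  9 10 11 11 11 10 10 11 11 10 10 11 11 10 11 11 10 10 10 19 12 10
```

All four cards are in the tray as two piles of two, and the board is clear. Next I'll take the scraper back to the stand.

Run:
```python
from h import *
s,c=cur();print(rel(c,[330.4,305,190,172]))
```

```text
[  0.    0.   -0.5 226.3 127.6   9. ]
```

```bash
python3 steer.py '0 0 0 40 23 0 20;0 0 0 85 48 0 20;0 0 0 130 73 0 20;0 0 0 175 99 3 20;0 0 -0.5 210 118 6 20;0 0 -0.5 226 127.5 9 20;0 0 -0.5 226 127.5 9 20;0 0 -0.5 226 127.5 9 20'
python3 - <<'E'
from h import *
from bench import r
import cv2
s,c=cur();print(c,rel(c,[330.4,305,100,172]))
w=r.snapshot("side");cv2.imwrite("pics/ret.png",w["pixels"])
E
```

```text
time: 17.12
tool_pos: [331.7, 304.3, 190.1]
tcp_rot: [-180.0, 0.0, 171.8]
ft_force: [0.0, 0.1, -2.7]
finger_gap: 25.1
grip_force: 99.7
[np.float64(331.7155831870436), np.float64(304.2901181709392), np.float64(190.06270022896248), np.float64(171.8492029047871)] [ 0.   0.  -0.2  1.4  0.5 90.1]
```

```bash
python3 - <<'E'
from bench import r
import cv2,pickle,numpy as np
w=r.snapshot("wrist")
for im in(pickle.load(open("w2.pkl","rb"))["pixels"],w["pixels"]):
    h=cv2.cvtColor(im,cv2.COLOR_BGR2HSV);m=cv2.inRange(h,(100,120,40),(125,255,255))
    for row in(130,160,200,230,300,380):
        c=np.nonzero(m[row,230:400])[0]+230;print(row,c.min(),c.max(),end=" | ")
    print("top",np.nonzero(m[:,290:350].sum(1)>255*20)[0].min())
E
python3 steer.py '0 0 -0.2 1.3 0.5 30 20;0 0 -0.2 1.3 0.5 60 20;0 0 -0.2 1.3 0.5 75 20;0 0 -0.2 1.3 0.5 85 20;0 0 -0.2 1.3 0.5 85 20;0 0 -0.2 1.3 0.5 85 20'; python3 chk.py 99
```

```text
130 271 366 | 160 272 365 | 200 274 364 | 230 275 363 | 300 280 358 | 380 282 358 | top 118
130 271 367 | 160 272 366 | 200 274 364 | 230 275 363 | 300 280 358 | 380 281 358 | top 118
time: 17.98
tool_pos: [330.4, 306.2, 105.8]
tcp_rot: [179.9, 0.1, 172.1]
ft_force: [-1.0, 0.6, -2.7]
finger_gap: 24.9
grip_force: 99.7
press 0.3 z 105.8 t 17.975
```

```bash
python3 steer.py '0 0 0 0 -0.5 7 20;0 0 0 0 -0.5 13 20;0 0 0 0 -0.5 14 20;0 0 0 0 -0.5 14 20' | sed -n 2p; python3 chk.py 2.5 || exit
python3 steer.py '0 0 0 0 0 1 20;0 0 0 0 0 1 20;0 0 0 0 0 1 20'>/dev/null; python3 chk.py 2.5 || exit
python3 steer.py '0 0 0 0 0 1 20;0 0 0 0 0 1 20;0 0 0 0 0 1 20'>/dev/null; python3 chk.py 2.5 || exit
python3 steer.py '0 0 0 0 0 1 20;0 0 0 0 0 1 20;0 0 0 0 0 1 20'>/dev/null; python3 chk.py 2.5 || exit
python3 steer.py '0 0 0 0 0 0.5 20;0 0 0 0 0 0.5 20;0 0 0 0 0 0.5 20'>/dev/null; python3 chk.py 2.5 || exit
python3 steer.py '0 0 0 0 0 0.5 20;0 0 0 0 0 0.5 20;0 0 0 0 0 0.5 20'>/dev/null; python3 chk.py 2.5 || exit
```

```text
tool_pos: [329.4, 305.2, 90.5]
press 0.3 z 90.5 t 18.475
press 0.6 z 89.8 t 18.85
press -0.4 z 88.7 t 19.225
press 9.0 z 88.6 t 19.6
```

The scraper is seated at the expected height with both rails carrying it, so I'll release and retreat.

```bash
python3 steer.py '0 0 0 0 0 -0.6 20;0 0 0 0 0 -0.6 40;0 0 0 0 0 -0.6 70;0 0 0 0 0 -0.6 85;0 0 0 0 0 -0.6 85;0 0 0 0 0 -0.6 85' 20; python3 steer.py '0 0 0 0 0 -20 85;0 0 0 0 0 -50 85;0 0 0 0 0 -90 85;0 0 0 0 0 -110 85;0 0 0 0 0 -110 85;0 0 0 0 0 -110 85'
python3 - <<'E'
from h import *
from bench import r
import cv2
w=r.snapshot("wrist");w1=pickle.load(open("w1.pkl","rb"))
s,c=cur();print(c)
h=cv2.cvtColor(w["pixels"],cv2.COLOR_BGR2HSV);m=cv2.inRange(h,(100,120,40),(125,255,255))
k,l,st,ce=cv2.connectedComponentsWithStats(m);i=1+st[1:,4].argmax();print(st[i],ce[i])
for p,L in(([331,304.8,-8],[(-81,22,76),(-81,-22,76),(81,-22,76),(81,22,76)]),([331,304.8,-8],[(-28,13,136),(-28,-13,136),(28,-13,136),(28,13,136)])): print(proj(w,loc(p,L)).round().tolist())
for row in range(st[i,1]+5,st[i,1]+st[i,3],25):
    cc=np.nonzero(l[row]==i)[0];print(row,cc.min(),cc.max())
a=r.snapshot("side");d=pickle.load(open("s0.pkl","rb"))["side"]
q=np.abs(a["pixels"][165:250,420:505].astype(int)-d["pixels"][165:250,420:505]).max(2)
print("scraper region diff px>60:",(q>60).sum())
for nm,b in(("carton",(205,140,60,55)),("strips",(95,295,50,50))):
    x,y,W,H=b;print(nm,(np.abs(a["pixels"][y:y+H,x:x+W].astype(int)-d["pixels"][y:y+H,x:x+W]).max(2)>60).sum())
hs=cv2.cvtColor(a["pixels"],cv2.COLOR_BGR2HSV)
for im in(d["pixels"],a["pixels"]):
    hh=cv2.cvtColor(im,cv2.COLOR_BGR2HSV)[165:250,420:505];mm=cv2.inRange(hh,(100,120,40),(125,255,255));print(cv2.boundingRect(mm),np.argwhere(mm).mean(0).round(1))
E
```

```text
time: 20.35
tool_pos: [329.6, 305.3, 88.3]
tcp_rot: [-180.0, 0.0, 172.1]
ft_force: [-0.1, 0.1, 0.1]
finger_gap: 85.3
grip_force: 0.0
time: 21.1
tool_pos: [329.1, 304.9, 197.1]
tcp_rot: [-179.9, -0.1, 172.1]
ft_force: [-0.4, 0.7, -0.9]
finger_gap: 85.6
grip_force: 0.0
[np.float64(328.92875265605954), np.float64(304.7881513979791), np.float64(196.7359424734993), np.float64(172.10118088513806)]
[  291   128    58   192 10222] [320.06799061 220.29729994]
[[348.0, 128.0], [289.0, 128.0], [293.0, 323.0], [344.0, 323.0]]
[[339.0, 216.0], [297.0, 216.0], [298.0, 299.0], [338.0, 299.0]]
133 291 348
158 292 348
183 293 347
208 293 347
233 294 346
258 295 346
283 296 345
308 297 344
scraper region diff px>60: 413
carton 1593
strips 0
(27, 12, 34, 61) [40.9 42.9]
(27, 11, 34, 62) [40.7 43.1]
```

Run:
```python
from bench import r
import cv2,pickle
d=pickle.load(open("s0.pkl","rb"))["side"]["pixels"];a=r.snapshot("side")["pixels"]
g=lambda i:cv2.Canny(i,60,150)
v=cv2.minMaxLoc(cv2.matchTemplate(cv2.GaussianBlur(g(a)[120:215,185:285],(5,5),0),cv2.GaussianBlur(g(d)[140:195,205:265],(5,5),0),cv2.TM_CCOEFF_NORMED));print(v[1],v[3],"expect (20,20)")
if abs(v[3][0]-20)<2 and abs(v[3][1]-20)<2: print(r.hand_in())
```

```text
0.7101159691810608 (20, 20) expect (20,20)
the job is handed in; nothing more can be done
None
```

The four cards are in the catch tray, swept there by the scraper in one pass (logged press about 8 to 11.5 N). The scraper is back on its stand, the carton and strips did not move, and the job was handed in at about 21 s.

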